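# Load the shaker bay and lock it with the retaining bar

### The job

Using the orange-gripped pusher, push the three specimen pots together into the bay of the shaker platform, up against the fence, without touching the pots with the gripper, then stand the pusher back on the bench. Then take the retaining bar from its sloping rest and thread it through both lugs in front of the pots until its knob is fully home against a lug, and let go. Keep the pots upright and leave the other things on the bench where they are.

Things in the scene. Friction and masses are not known exactly. Their poses are not given: they have to be found in the camera images.
- shaker: White laboratory shaker, fixed. Origin: centre of its underside on the bench; x towards the bay's fence (roughly away from the robot), y left, z up. Aluminium platform 220 (x) by 200 (y) mm, top 100 mm above the bench. On it, in teal: two lugs (see bore_mid), a fence (see fence_face), side rails 28 mm high from lugs to fence. The bay between them is 150 mm wide, open towards -x.
- fence_face (a point): Foot of the fence's inner face, mid-width, on the platform: at (85, 0, 100) mm in the shaker's frame, same axes. The fence is 28 mm high. The bay is the space between the bores' axis and this face.
- bore_mid (a point): Point on the common level axis (y) of the two 15 mm bores, half-way between the lugs: at (38, 0, 134) mm in the shaker's frame, same axes. Each lug is 32 mm long in x (centred on the axis), 52 mm high above the platform and 14 mm thick: y from 75 to 89 mm and from -89 to -75 mm. Bore mouths facing +y are chamfered 2 mm.
- rest: Grey and white bar rest, fixed to the bench, origin on the bench, z up. Its V trough, 125 mm long, slopes down at 35 degrees along -y to a stop and holds the bar by the lower part of its shank; the upper part of the bar and its knob overhang freely. At most 110 mm high without the bar.
- bar_knob (a point): Centre of the retaining bar's blue knob, the part to grasp: a cylinder 22 mm in diameter, 30 mm long (15 mm either side). x along the bar from knob to tip. From the knob's shoulder a steel shank 12 mm in diameter runs 188 mm, its last 8 mm tapering to 7 mm. 110 g. At the start it lies in the rest, knob up the slope, tip down.
- bar_tip (a point): Tip of the bar on its axis, 203 mm from the knob's centre along the bar's x.
- bar_mid (a point): Point on the bar's axis 104 mm from the knob's centre (89 mm from its shoulder) towards the tip: it meets bore_mid when the bar is fully home, from either side.
- pusher_center (a point): Centre of the loose pusher, 40 mm above its underside, z up. White straight bar 120 mm long (y), 24 mm thick (x), 22 mm high, flat faces; on its middle an orange upright grip, 20 mm (x) by 26 mm (y), reaching 80 mm above the underside. 120 g. Stands on the bench to the right.
- pot0_center (a point): Centre of a loose cream specimen pot with red cap, 36 mm diameter, 50 mm high, 45 g, 25 mm above its underside, z up. Stands on the platform in front of the bay. Touching the fence it is at x = +67 mm in the shaker's frame; with the bar in place it cannot be at less than x = +62 mm.
- pot1_center (a point): A second, equal pot, as pot0_center.
- pot2_center (a point): A third, equal pot, as pot0_center.
- wash_bottle: Bystander: white bottle with blue cap, 60 mm diameter, 150 mm high, origin under its centre.
- reagent_jar: Bystander: amber jar with black cap, 56 mm diameter, 90 mm high, origin under its centre.
- dishes: Bystander: stack of pink and dark red culture dishes, 84 mm diameter, 45 mm high, origin under its centre.
Things that resemble listed ones, but are neither listed nor needed, are in the scene too. What is meant by the part that bears pusher_center is not turquoise, and is the larger of those in its own colour. What is shaped like the part that bears pot1_center but yellow is not meant.

How it is judged:
By the outcome, as a careful person would: the job done as asked, in the order asked, and still so for the second after the job is handed in, with the robot touching nothing.
It also fails if it takes over 72 s, if anything falls off the work surface, if the arm or the gripper's body presses on something with over 40 N, if the wrist force passes 120 N, or if a joint passes its speed limit or range.

### The arm

A 6-joint arm with a two-finger parallel gripper is mounted at the origin on the work surface. World frame = base frame: x ahead of the robot, y to its left, z up, the work surface at z = 0. Lengths are in mm, angles in rad, forces in N, time in s.
With the tool pointing down it reaches from about 350 to 975 mm from the base axis. Payload 17.4 kg.
Tool frame: the origin (TCP) lies on the mounting face of the last link; the fingertips stand 173 mm ahead of it and the grasp point (between the pads) lies tcp_to_grasp ahead of it (tcp_to_grasp is the distance from the TCP to the grasp point, in mm); z points along the fingers, y is the direction in which the jaws open and shut (so a half turn about z gives the same grasp; the last joint's range is limited). The gripper opens to 85 mm and grips with 20 to 120 N. Pads are 22 mm wide; open, the fingers measure 114 mm over their backs; the gripper's body (76 mm by 85 mm) begins 54 mm behind the grasp point. The pads swing forward as they close: fully open they stand 13 mm farther back than shut.
Start: joints at [1.188, 0.116, 1.442, -0, 1.584, -0.038], TCP at [228.164, 635.276, 404.703] pointing down, gripper open.
Joint ranges: [-2.83, 2.83], [-0.83, 2.19], [0.07, 2.5], [-1.14, 4.28], [0.01, 3], [-2.97, 2.97]. Speed limits (rad/s): [1.89, 1.89, 2.22, 3.14, 3.14, 3.14].

### API

Orientations are given as a unit quaternion [x, y, z, w].
In Python, from rig import move_pose, move_straight, move_joints, gripper_to, hold, inverse_kinematics, read_camera, get_calibration, MotionError, sign_off, trace, read_time, read_q, read_joint_vel, read_joint_torque, read_tcp_pos, read_ee_rot, read_ft_force, read_moment, read_grip_width, tcp_to_grasp gives the robot as it stands. Calls block until the motion is done:
- move_pose(position, orientation): joint-space move of the TCP to a pose.
- move_straight(position, ori=None, v=150): straight line of the TCP; ori=None keeps the orientation; v is the mean speed in mm/s.
- move_joints(angles): joint-space move.
- gripper_to(opening, grasp_force=None): opening from 0.0 (shut) to 1.0 (fully open); grasp_force is the grip in N (None keeps the last); returns when the fingers have stopped.
- hold(seconds).
- inverse_kinematics(position, orientation): joint angles nearest the present ones, or None.
- read_camera(name): name is "scene" or "top" or "wrist"; returns (picture, depth): 480x640x3 uint8, red, green, blue; 480x640 float32, mm along the optical axis (not along the pixel's ray), 0 where there is no reading.
- get_calibration(name): a dict with "fx", "fy", "cx", "cy" (pixels), "k1" (the pictures are not rectified: a ray, as slopes to the right and down, at radius r is drawn at 1 + k1 r^2 times it, then the intrinsics apply), "world_to_cam" (4x4, takes a point from world to camera coordinates). Camera axes: x right, y down, z forward; pixel columns grow to the right and rows downward; lengths in mm; the calibration is good to about 2 mm. A picture is of the moment at which its call begins: read the wrist's pose just before it. get_calibration takes no time and is no camera call; for the wrist camera it gives the pose at the moment of the call.
A pose or a line that the arm cannot do raises MotionError and nothing moves.
- sign_off(): hands the job in, once; it reports no verdict.
Trained networks look in the newest picture that a camera, given by its name, has taken for a name from the list of things; names that differ only in an ending like _2 or _b are one class to them, and where a whole thing is asked for, a point or a joint stands for the part that bears it (a point fixed in the world has none). Each returns a list of dicts, best first, with "confidence" (0 to 1); they miss things now and then, are a little off and sometimes report something else, mostly with a low value. They report only what shows in the picture. A call takes as long as a camera call. They do not tell look-alikes from the thing itself.
- trace(camera, thing): "pixels" (480x640 bool, what is visible of it) and "rect" ([left, top, right, bottom] in pixels, round what is visible of it).
Readings, each from a call of its own:
- read_time(): time.
- read_q(): joint angles.
- read_joint_vel(): joint speeds.
- read_joint_torque(): joint torques, N m.
- read_tcp_pos(): TCP position.
- read_ee_rot(): TCP orientation.
- read_ft_force(): force on the tool from outside, world axes, zero at the start.
- read_moment(): the same for the moment, N m.
- read_grip_width(): opening from 0.0 (shut) to 1.0 (fully open).
Only numpy, scipy, OpenCV 4.12 (cv2) and the standard library are available. Lean on these libraries where they do the work, as an engineer would, in place of code of your own. Each camera call takes 0.05 s, during which the arm holds its last target.

## Working session

There is one attempt and no reset: what is moved stays moved. The work goes in short steps, each a Python script; the robot and the scene stay as the last script left them, time stands still between calls to the robot, and variables do not carry over. Pictures are saved under pics/ and viewed, and the job is handed in when it is done.

```bash
ls; mkdir -p pics
python3 - <<'E'
from rig import *
import cv2
for n in ["scene","top","wrist"]:
    p,d=read_camera(n); cv2.imwrite(f"pics/a_{n}.png",p[:,:,::-1])
    c=get_calibration(n); print(n,c)
print(tcp_to_grasp, read_tcp_pos(), read_ee_rot(), read_time(), read_ft_force())
E
```

```text
pics
scene {'fx': 473.90328035786666, 'fy': 473.90328035786666, 'cx': 323.8665896159308, 'cy': 239.0744860903146, 'k1': 0.03813793954689653, 'world_to_cam': array([[ 1.45228563e-01,  9.89387241e-01,  4.64237378e-03,
        -6.90845217e+01],
       [ 7.37174710e-01, -1.05075260e-01, -6.67482312e-01,
        -3.13594842e+02],
       [-6.59910684e-01,  1.00359737e-01, -7.44611182e-01,
         1.41776418e+03],
       [ 0.00000000e+00,  0.00000000e+00,  0.00000000e+00,
         1.00000000e+00]])}
top {'fx': 464.8617403780659, 'fy': 464.8617403780659, 'cx': 326.6230558343183, 'cy': 224.88356654739914, 'k1': -0.11061831775433993, 'world_to_cam': array([[-2.86387659e-02, -9.99554493e-01, -8.40457699e-03,
         7.63098981e+00],
       [-9.84754396e-01,  2.96559400e-02, -1.71403925e-01,
         5.66185913e+02],
       [ 1.71576809e-01,  3.36764726e-03, -9.85164990e-01,
         1.00310907e+03],
       [ 0.00000000e+00,  0.00000000e+00,  0.00000000e+00,
         1.00000000e+00]])}
wrist {'fx': 380.56463786623533, 'fy': 380.56463786623533, 'cx': 311.54418890837746, 'cy': 240.59782281551634, 'k1': 0.003023455262631802, 'world_to_cam': array([[ 3.37109123e-01,  9.41465151e-01, -8.99199382e-04,
        -6.73707745e+02],
       [ 9.00059557e-01, -3.22002651e-01,  2.93610433e-01,
        -3.92531200e+01],
       [ 2.76134446e-01, -9.97880886e-02, -9.55924738e-01,
         3.78692213e+02],
       [ 0.00000000e+00,  0.00000000e+00,  0.00000000e+00,
         1.00000000e+00]])}
154.70000000000002 [228.18787637 635.28224005 404.14265624] [ 1.71556982e-01  9.85174101e-01 -4.28217086e-04 -9.70336268e-05] 0.15 [-0.32835684  0.23607661  0.21033287]
```

View pics/a_scene.png

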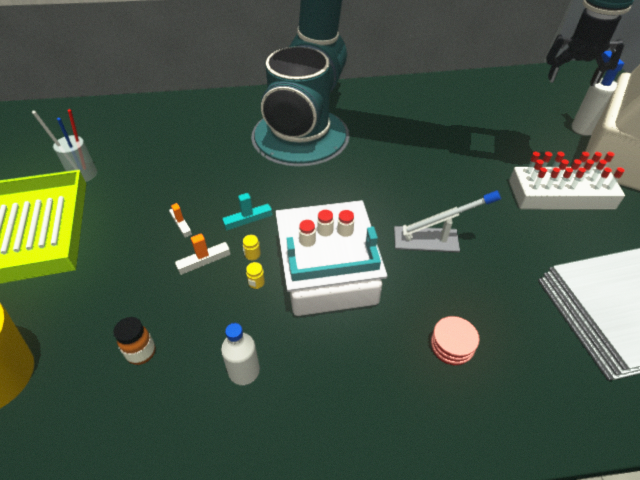

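View pics/a_top.png

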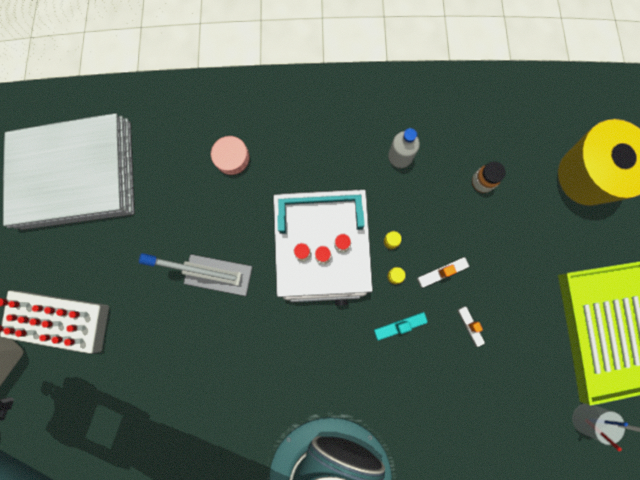

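View pics/a_wrist.png

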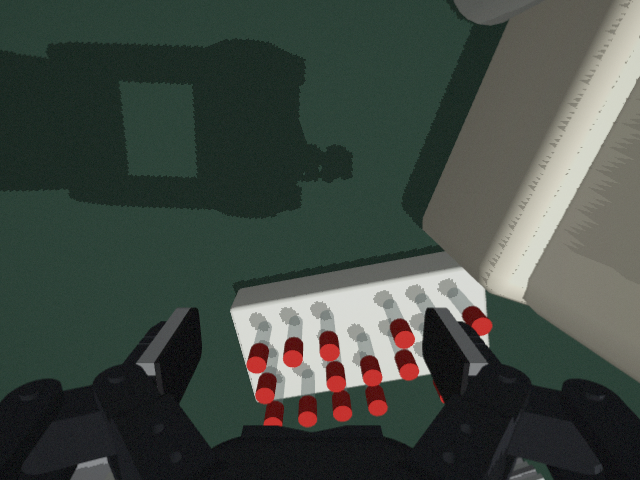

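The scene picture shows the wanted pusher, the larger orange-gripped one, at (203,255). The smaller orange one is at (180,218) and the turquoise one at (247,212). The red-capped pots are at (307,232), (326,222) and (346,222), the yellow look-alikes at (251,247) and (255,275), and the bar with its blue knob at (490,197). Next I measure them.

```bash
cat > h.py <<'E'
from rig import *
import numpy as np, cv2
from scipy.spatial.transform import Rotation as R
def K(c): return np.array([[c['fx'],0,c['cx']],[0,c['fy'],c['cy']],[0,0,1.]]), np.array([c['k1'],0,0,0,0.])
def cloud(mask,d,c):
    v,u=np.nonzero(mask&(d>0)); z=d[v,u].astype(float)
    k,D=K(c); n=cv2.undistortPoints(np.stack([u,v],1).astype(float).reshape(-1,1,2),k,D).reshape(-1,2)
    P=np.c_[n*z[:,None],z]; M=c['world_to_cam']
    return (P-M[:3,3])@M[:3,:3], np.stack([u,v],1)
def proj(P,c):
    M=c['world_to_cam']; P=np.atleast_2d(P).astype(float)
    k,D=K(c); return cv2.projectPoints(P,cv2.Rodrigues(M[:3,:3])[0],M[:3,3],k,D)[0].reshape(-1,2)
def ray(u,v,c,z):
    k,D=K(c); n=cv2.undistortPoints(np.array([[[u,v]]],float),k,D).reshape(2)
    M=c['world_to_cam']; o=-M[:3,:3].T@M[:3,3]; r=M[:3,:3].T@np.r_[n,1]
    return o+r*(z-o[2])/r[2]
E
python3 - <<'E'
from h import *
np.set_printoptions(precision=1,suppress=True)
D={}
for n in ["scene","top"]:
    p,d=read_camera(n); c=get_calibration(n); D[n+'p']=p;D[n+'d']=d
    for t in ["shaker","rest","bar_knob","pusher_center","pot0_center","wash_bottle","reagent_jar","dishes"]:
        for i,r in enumerate(trace(n,t)):
            m=r['pixels']; P,_=cloud(m,d,c)
            D[f'{n}_{t}_{i}']=m
            print(n,t,round(r['confidence'],2),r['rect'],m.sum(),np.median(P,0),'min',np.percentile(P,2,axis=0),'max',np.percentile(P,98,axis=0))
np.savez_compressed('d.npz',**D)
print(read_time())
E
```

```text
scene shaker 0.79 [274.3, 199.7, 385.1, 315.7] 8659 [596.3  -2.2  98.5] min [417.7 -95.4  18.3] max [639.6  92.7 148.8]
scene rest 0.83 [395.9, 213.9, 458.7, 253.5] 1560 [472.7 252.5   7.2] min [425.2 174.1   0. ] max [506.7 318.8  72.3]
scene rest 0.66 [221.5, 324.7, 258.2, 387.6] 1697 [ 756.4 -191.1   94.6] min [ 723.9 -221.8    0.6] max [ 769.3 -165.9  150.3]
scene bar_knob 0.6 [177.5, 232.9, 231.2, 276.1] 993 [ 461.4 -274.3   20.5] min [ 428.5 -327.2   -1. ] max [ 484.6 -221.6   79.1]
scene bar_knob 0.56 [405.5, 190.3, 500.4, 234.2] 599 [476.4 299.  104.6] min [452.4 202.1  32.7] max [497.3 372.7 160.4]
scene pusher_center 0.9 [222.0, 193.9, 268.5, 232.6] 812 [ 342.9 -171.9   20.6] min [ 313.9 -223.9    0.2] max [ 362.6 -115.9   79. ]
scene pusher_center 0.79 [178.2, 233.4, 230.1, 272.2] 912 [ 461.8 -273.4   20.5] min [ 432.6 -325.7    0.3] max [ 484.4 -221.8   79.3]
scene pusher_center 0.63 [172.5, 201.7, 187.7, 236.7] 287 [ 338.3 -328.8   17.3] min [ 300.2 -352.6    2.1] max [ 372.  -309.5   62.5]
scene wash_bottle 0.79 [221.2, 321.7, 260.2, 388.5] 1695 [ 756.4 -190.4   94.8] m
[... 977 characters left out ...]
87 [ 451.6 -264.    22.6] min [ 427.  -328.4    0.4] max [ 481.2 -219.    81.9]
top pot0_center 0.85 [332.2, 233.9, 351.4, 252.2] 297 [512.6 -39.3 148.8] min [497.1 -55.8  98.3] max [538.8 -23.2 152.9]
top wash_bottle 0.81 [392.2, 126.7, 414.6, 171.3] 874 [ 726.  -185.9   98.1] min [ 709.1 -216.9    3.5] max [ 758.3 -163.7  151.6]
top reagent_jar 0.94 [470.8, 162.3, 507.0, 190.3] 760 [ 663.2 -380.2   81.8] min [ 642. -415.    2.] max [ 694.  -361.6   92.8]
top dishes 0.95 [208.7, 138.2, 245.9, 172.8] 1113 [742.2 214.1  44.2] min [705.5 176.4  13.9] max [784.3 254.7  48.4]
top dishes 0.52 [333.8, 233.1, 352.4, 253.9] 267 [512.1 -39.5 149.1] min [496.8 -55.3 105.8] max [529.  -23.5 152.9]
1.05
```

Run:
```python
from h import *
np.set_printoptions(precision=1,suppress=True)
D=np.load('d.npz')
for n in ["scene","top"]:
    p,d=D[n+'p'],D[n+'d']; c=get_calibration(n)
    hsv=cv2.cvtColor(p,cv2.COLOR_RGB2HSV)
    full=np.ones(d.shape,bool)
    P,uv=cloud(full,d,c); H=hsv[uv[:,1],uv[:,0]].astype(int)
    reg=(P[:,0]>380)&(P[:,0]<660)&(abs(P[:,1])<130)
    top=reg&(abs(P[:,2]-100)<4)
    r=cv2.minAreaRect(P[top][:,:2].astype(np.float32)); print(n,'plat',r, np.median(P[top][:,2]))
    teal=reg&(H[:,0]>80)&(H[:,0]<100)&(H[:,1]>100)
    for lo,hi,nm in [(124,132,'rail top'),(147,157,'lug top')]:
        T=teal&(P[:,2]>lo)&(P[:,2]<hi); Q=P[T]
        if nm=='lug top':
            for s in (1,-1):
                q=Q[Q[:,1]*s>0]; print(nm,len(q),q.mean(0),q.min(0),q.max(0), cv2.minAreaRect(q[:,:2].astype(np.float32)))
        else: print(nm,len(Q),cv2.minAreaRect(Q[:,:2].astype(np.float32)),Q[:,2].mean())
    red=reg&((H[:,0]<8)|(H[:,0]>172))&(H[:,1]>140)&(P[:,2]>140)
    Q=P[red]; lab=cv2.kmeans(Q[:,:2].astype(np.float32),3,None,(3,50,.1),10,cv2.KMEANS_PP_CENTERS)
    for i in range(3):
        q=Q[lab[1][:,0]==i]; t=q[q[:,2]>q[:,2].max()-5]; print('cap',len(q),cv2.minEnclosingCircle(t[:,:2].astype(np.float32)),np.median(t[:,2]),t.mean(0))
    big=(P[:,0]>400)&(P[:,0]<520)&(P[:,1]<-200)&(P[:,1]>-340)
    org=big&(H[:,0]<20)&(H[:,1]>150)&(P[:,2]>74); q=P[org]
    print('grip',len(q),q.mean(0),cv2.minAreaRect(q[:,:2].astype(np.float32)))
    wh=big&(H[:,1]<60)&(P[:,2]>18)&(P[:,2]<27); q=P[wh]; print('bar',len(q),cv2.minAreaRect(q[:,:2].astype(np.float32)),q[:,2].mean())
    blu=(P[:,0]>420)&(P[:,0]<540)&(P[:,1]>250)&(P[:,1]<420)&(H[:,0]>100)&(H[:,0]<130)&(H[:,1]>120)&(P[:,2]>80); q=P[blu]
    print('knob',len(q),q.mean(0),q.min(0),q.max(0))
    m=D['scene_bar_knob_1'] if n=='scene' else D['top_bar_knob_0']
    Pb,_=cloud(m,d,c); mean=Pb.mean(0); 
    line=cv2.fitLine(Pb.astype(np.float32),cv2.DIST_HUBER,0,.01,.01)[:,0]; print('barline',line,np.degrees(np.arcsin(abs(line[2]))))
    # pot-like/yellow
    yl=(P[:,0]>380)&(P[:,0]<620)&(P[:,1]<-110)&(P[:,1]>-220)&(H[:,0]>20)&(H[:,0]<35)&(H[:,1]>120)
    q=P[yl]; print('yellow',q.min(0),q.max(0))
```

```text
scene plat ((521.3079223632812, 0.02962493896484375), (222.9205322265625, 199.47340393066406), 1.4488239288330078) 98.93550458306908
rail top 556 ((592.953369140625, 2.505035400390625), (62.934696197509766, 179.3808135986328), 7.610433578491211) 126.75278721012137
lug top 91 [558.6  83.4 150.6] [541.6  76.  147. ] [575.2  90.3 153.6] ((558.4083251953125, 83.1530532836914), (33.40641784667969, 14.325667381286621), 1.3809224367141724)
lug top 75 [561.9 -80.2 150.9] [543.9 -86.  147.3] [577.4 -74.4 153.3] ((560.567626953125, -80.20217895507812), (33.63212966918945, 11.520367622375488), 1.4957555532455444)
cap 147 ((498.8303527832031, 42.21464920043945), 17.130765914916992) 149.09738480023316 [499.5  41.8 149.1]
cap 146 ((515.9461059570312, -41.28800582885742), 16.486570358276367) 149.19745768690922 [516.5 -42.5 149.3]
cap 143 ((492.9833984375, -0.8558195233345032), 16.63041114807129) 149.05957888784872 [492.8  -0.7 149.2]
grip 47 [ 457.9 -275.2   77.6] ((455.67529296875, -275.25018310546875), (22.67315101623535, 25.73827362060547), 19.77446937561035)
bar 372 ((455.23583984375, -275.4498
[... 938 characters left out ...]
) 150.54279606831747 [513.6 -40.3 150.8]
cap 170 ((497.0500183105469, 43.068023681640625), 14.639376640319824) 150.8012785956991 [496.8  42.9 151. ]
cap 169 ((490.3381652832031, 1.3920964002609253), 14.134536743164062) 151.34684540791335 [489.5   1.9 151.6]
grip 93 [ 452.5 -272.3   79.3] ((452.39459228515625, -272.6239013671875), (19.36172103881836, 23.857982635498047), 22.265750885009766)
bar 363 ((453.9966125488281, -274.51654052734375), (24.291635513305664, 121.30888366699219), 21.10985565185547) 21.74781996217845
knob 171 [486.9 360.9 153.5] [475.1 345.9 135. ] [500.7 380.2 165.1]
barline [  0.2   0.8   0.6 472.4 291.3 102. ] 35.911823
yellow [ 431.6 -189.    -4.6] [ 555.6 -140.3   54.3]
```

```bash
cat >> h.py <<'E'
SC=np.array([521.4,1.4,0]); SY=np.radians(1.35)
def S(x,y,z): # shaker->world
    c,s=np.cos(SY),np.sin(SY); return SC+np.array([c*x-s*y,s*x+c*y,z])
def down(yaw_y): # tool down, tool y at azimuth yaw_y (deg)
    a=np.radians(yaw_y); y=np.array([np.cos(a),np.sin(a),0]); z=np.array([0,0,-1.]); x=np.cross(y,z)
    return R.from_matrix(np.c_[x,y,z]).as_quat()
G=tcp_to_grasp
def st(): 
    np.set_printoptions(precision=2,suppress=True)
    print('t',round(read_time(),2),'tcp',np.array(read_tcp_pos()),'F',np.array(read_ft_force()),'w',round(read_grip_width(),3))
E
python3 - <<'E'
from h import *
q=down(-90+21.3)
for y in (-69,111): print(inverse_kinematics([454.5,-274.6,360],down(y)),inverse_kinematics(S(-80,0,325),down(-90+1.35 if y<0 else 91.35)))
move_pose([454.5,-274.6,360],q); st()
c=get_calibration('wrist'); p,d=read_camera('wrist'); c=get_calibration('wrist'); cv2.imwrite('pics/b.png',p[:,:,::-1])
hsv=cv2.cvtColor(p,cv2.COLOR_RGB2HSV); P,uv=cloud(np.ones(d.shape,bool),d,c); H=hsv[uv[:,1],uv[:,0]].astype(int)
near=np.hypot(P[:,0]-454,P[:,1]+274)<75
o=near&(P[:,2]>72)&(P[:,2]<90)&(H[:,0]<20)&(H[:,1]>120); q=P[o]; print(len(q),q.mean(0),cv2.minAreaRect(q[:,:2].astype(np.float32)))
o=near&(P[:,2]>17)&(P[:,2]<27)&(H[:,1]<80); q=P[o]; print(len(q),q.mean(0),cv2.minAreaRect(q[:,:2].astype(np.float32)))
E
```

```text
[-5.91527516e-01 -1.85776201e-01  1.80785575e+00 -4.44089210e-16
  1.51951311e+00  6.12749667e-01] [-5.88981917e-02 -3.85531237e-01  2.02253065e+00 -4.44089210e-16
  1.50459324e+00  1.48833619e+00]
[-5.91527516e-01 -1.85776201e-01  1.80785575e+00 -4.44089210e-16
  1.51951311e+00 -2.52884299e+00] [-5.88981917e-02 -3.85531237e-01  2.02253065e+00 -4.44089210e-16
  1.50459324e+00 -1.65325646e+00]
t 4.33 tcp [ 454.8  -274.21  360.04] F [-0.27  0.61 -0.43] w 1.002
1072 [ 454.92 -274.45   78.95] ((454.1126708984375, -274.99853515625), (19.757230758666992, 25.660003662109375), 21.497695922851562)
3244 [ 455.05 -274.51   21.46] ((454.10198974609375, -274.809326171875), (24.426103591918945, 119.90038299560547), 21.990625381469727)
```

View pics/b.png

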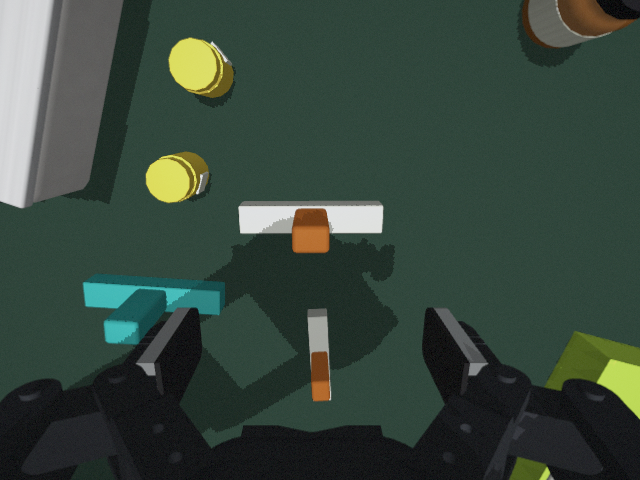

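The wrist picture shows the chosen pusher centred at (311,218). Its measured sizes, 119.9 x 24.4 mm bar and 19.8 x 25.7 mm grip, match the larger orange one. Grasping it now.

Run:
```python
from h import *
q=down(-90+21.7)
xy=[454.5,-274.7]
move_straight([*xy,68+G],q,v=200); 
gripper_to(0.0,60); st()
move_straight([*xy,68+G+135],v=250); st()
p,d=read_camera('scene'); cv2.imwrite('pics/c.png',p[:,:,::-1])
```

```text
t 5.78 tcp [ 454.62 -274.8   223.2 ] F [0.6  0.55 4.9 ] w 0.292
t 6.47 tcp [ 454.33 -274.59  355.93] F [-0.21  0.06 -1.5 ] w 0.296
```

View pics/c.png

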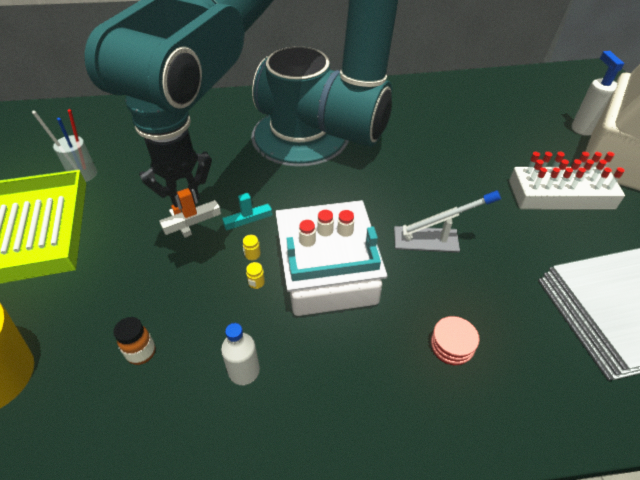

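The scene picture shows the pusher held level at (190,215) and nothing else moved. I bring it in front of the pots and refine the shaker and pot positions with the wrist camera.

Run:
```python
from h import *
move_straight(S(-82,0,68+G+135),down(-90+1.35),v=250); st()
p,d=read_camera('wrist'); c=get_calibration('wrist'); cv2.imwrite('pics/d.png',p[:,:,::-1])
hsv=cv2.cvtColor(p,cv2.COLOR_RGB2HSV); P,uv=cloud(np.ones(d.shape,bool),d,c); H=hsv[uv[:,1],uv[:,0]].astype(int)
reg=(P[:,0]>470)&(P[:,0]<650)&(abs(P[:,1])<130)
teal=reg&(H[:,0]>80)&(H[:,0]<100)&(H[:,1]>90)
for s in (1,-1):
    q=P[teal&(P[:,1]*s>0)&(P[:,2]>146)&(P[:,2]<158)&(P[:,0]<590)]; print('lug',len(q),q.mean(0) if len(q) else '', cv2.minAreaRect(q[:,:2].astype(np.float32)) if len(q) else '')
q=P[teal&(P[:,2]>122)&(P[:,2]<133)&(P[:,0]>595)&(abs(P[:,1])<60)]
if len(q): print('fence top',len(q),q.min(0),q.max(0),np.percentile(q[:,0],[2,98]), np.polyfit(q[:,1],q[:,0],1))
red=reg&((H[:,0]<8)|(H[:,0]>172))&(H[:,1]>140)&(P[:,2]>145)
Q=P[red]; lab=cv2.kmeans(Q[:,:2].astype(np.float32),3,None,(3,50,.1),10,cv2.KMEANS_PP_CENTERS)
for i in range(3):
    q=Q[lab[1][:,0]==i]; print('cap',len(q),cv2.minEnclosingCircle(q[:,:2].astype(np.float32)),np.median(q[:,2]))
o=(P[:,2]>100)&(P[:,2]<170)&(P[:,0]<470)&(P[:,0]>400)&(H[:,1]<60)&(H[:,2]>120); q=P[o]; print('pusher',len(q),q.mean(0),cv2.minAreaRect(q[:,:2].astype(np.float32)),np.percentile(q[:,2],[2,50,98]))
```

```text
t 7.78 tcp [439.44  -1.   357.3 ] F [-0.19  0.32 -1.06] w 0.296
lug 2244 [550.22  82.98 151.2 ] ((550.7470703125, 83.89788055419922), (20.99418830871582, 15.58610725402832), 2.633329391479492)
lug 2211 [554.16 -78.67 151.21] ((554.7095947265625, -79.625), (20.848735809326172, 15.339972496032715), 1.0244563817977905)
cap 4300 ((514.3784790039062, -41.17020797729492), 16.38762664794922) 149.62943417242147
cap 3997 ((498.2204284667969, 42.405452728271484), 16.31062889099121) 149.6314733729784
cap 3757 ((491.0489196777344, -0.0493762232363224), 16.243207931518555) 149.6350603350936
pusher 13724 [444.95   0.16 132.96] ((442.1046447753906, -0.49239349365234375), (59.5667839050293, 197.6876220703125), 1.329290509223938) [100.03 155.04 156.82]
```

View pics/d.png

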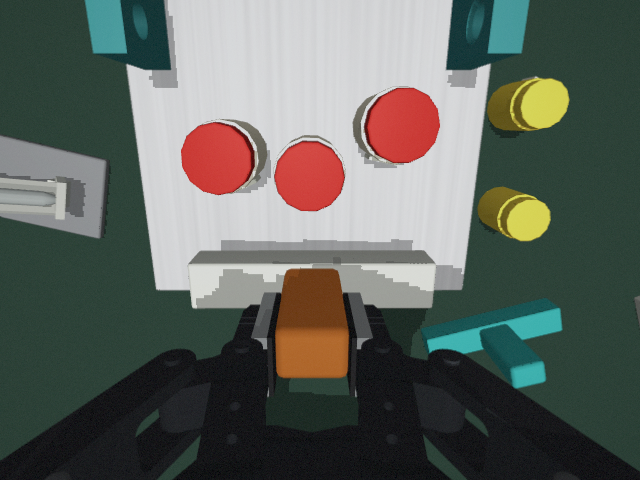

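The wrist picture shows the pots at (219,157), (309,174) and (402,125), the pusher held square in front of them, and the lugs at (130,25) and (490,25). The positions agree with the earlier ones to about 1 mm. Pushing now.

Run:
```python
from h import *
z=68+G+102
move_straight(S(-82,0.5,z),v=100); st()
move_straight(S(28,0.5,z),v=55); st()
f0=np.array(read_ft_force())
for x in np.arange(30,40.1,1.0):
    move_straight(S(x,0.5,z),v=25); f=np.array(read_ft_force())-f0; print(x,f)
    if f[0]<-4: break
p,d=read_camera('wrist'); cv2.imwrite('pics/e.png',p[:,:,::-1])
p,d=read_camera('top'); cv2.imwrite('pics/e2.png',p[150:350,200:480,::-1].repeat(2,0).repeat(2,1)); st()
```

```text
t 8.31 tcp [439.35  -0.32 323.93] F [ 0.6  -0.59 -1.26] w 0.294
t 10.46 tcp [549.27   2.56 324.83] F [-0.27  0.81 -1.34] w 0.293
30.0 [ 0.01 -0.46  0.22]
31.0 [ 0.42 -0.86  0.03]
32.0 [ 1.03 -0.57  0.27]
33.0 [ 0.54 -0.9   1.19]
34.0 [ 0.99 -1.87  0.22]
35.0 [ 0.67 -0.56  0.21]
36.0 [ 0.5  -1.26  0.35]
37.0 [-2.49 -1.24  1.75]
38.0 [-9.91 -0.83  5.96]
t 12.81 tcp [559.02   2.77 324.71] F [-8.64 -0.69  4.61] w 0.297
```

View pics/e.png

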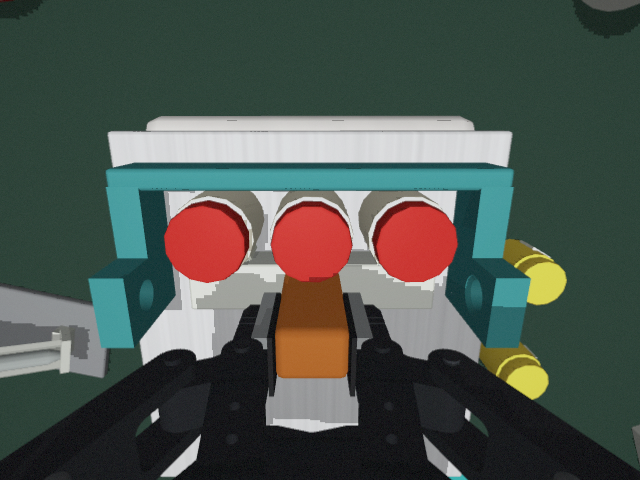

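View pics/e2.png

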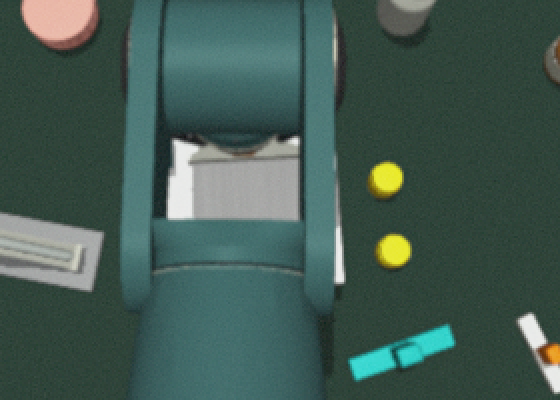

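The wrist picture shows all three pots upright against the fence, caps at (207,242), (312,242) and (415,242). The force rose at the nominal x, which fits contact with the fence. I retreat, measure the lugs on the way, and return the pusher.

Run:
```python
from h import *
z=68+G+102
move_straight(S(15,0.5,z),v=60); hold(0.15)
p,d=read_camera('wrist'); c=get_calibration('wrist'); cv2.imwrite('pics/f.png',p[:,:,::-1]); np.savez('f.npz',p=p,d=d,M=c['world_to_cam'])
hsv=cv2.cvtColor(p,cv2.COLOR_RGB2HSV); P,uv=cloud(np.ones(d.shape,bool),d,c); H=hsv[uv[:,1],uv[:,0]].astype(int)
reg=(P[:,0]>470)&(P[:,0]<650)&(abs(P[:,1])<130)
teal=reg&(H[:,0]>80)&(H[:,0]<100)&(H[:,1]>90)
for s in (1,-1):
    q=P[teal&(P[:,1]*s>0)&(P[:,2]>148)&(P[:,2]<156)&(P[:,0]<590)]; print('lug',len(q),np.median(q,0), cv2.minAreaRect(q[:,:2].astype(np.float32)),(np.percentile(q,.5,axis=0)+np.percentile(q,99.5,axis=0))/2)
    print('exp',S(38,82*s,152))
red=reg&((H[:,0]<8)|(H[:,0]>172))&(H[:,1]>140)&(P[:,2]>147)
Q=P[red]; lab=cv2.kmeans(Q[:,:2].astype(np.float32),3,None,(3,50,.1),10,cv2.KMEANS_PP_CENTERS)
for i in range(3):
    q=Q[lab[1][:,0]==i]; print('cap',len(q),cv2.minEnclosingCircle(q[:,:2].astype(np.float32)),np.median(q[:,2]))
move_straight(S(-82,0.5,z),v=150)
move_straight(S(-82,0,68+G+135),v=200)
move_straight([454.5,-274.7,68+G+135],down(-90+21.7),v=250)
move_straight([454.5,-274.7,68+G+8],v=200); hold(.1); st()
f0=read_ft_force()[2]
for dz in np.arange(6,-2.1,-1):
    move_straight([454.5,-274.7,68+G+dz],v=25); f=read_ft_force()[2]-f0; print(dz,round(f,2),end=';')
    if f>3: break
gripper_to(0.8); st()
move_straight([454.5,-274.7,68+G+150],v=250)
p,d=read_camera('wrist'); cv2.imwrite('pics/g.png',p[:,:,::-1])
st()
```

```text
lug 3076 [557.73537429  83.50926459 151.44257838] ((556.5859985351562, 84.29344177246094), (32.902610778808594, 15.419007301330566), 1.4792697429656982) [556.71298227  84.1634627  150.6010069 ]
exp [557.45755163  84.27251034 152.        ]
lug 3066 [561.76682636 -78.47599911 151.40309044] ((560.6514282226562, -79.26226043701172), (33.006839752197266, 15.700018882751465), 2.313699722290039) [560.72052063 -79.12915671 150.5536691 ]
exp [561.32135306 -79.68196821 152.        ]
cap 5591 ((588.6259765625, -39.3055419921875), 16.5723876953125) 149.44591009285034
cap 5565 ((586.7371215820312, 44.910057067871094), 16.50737953186035) 149.47238415988323
cap 5495 ((568.7943115234375, -3.351790428161621), 36.072635650634766) 149.4923799319026
t 16.79 tcp [ 454.89 -274.81  232.37] F [-0.05 -0.54 -0.  ] w 0.295
6.0 -0.06;5.0 -0.81;4.0 -0.52;3.0 -0.15;2.0 -0.19;1.0 -0.0;0.0 1.81;-1.0 14.37;t 19.28 tcp [ 454.48 -274.68  221.56] F [ 0.03 -1.01  0.06] w 0.802
t 20.08 tcp [ 454.36 -274.62  370.69] F [-0.11 -0.29 -0.97] w 0.797
```

View pics/g.png

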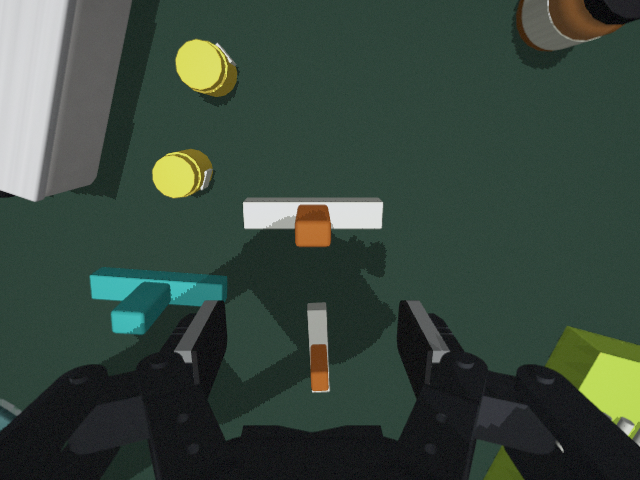

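View pics/f.png

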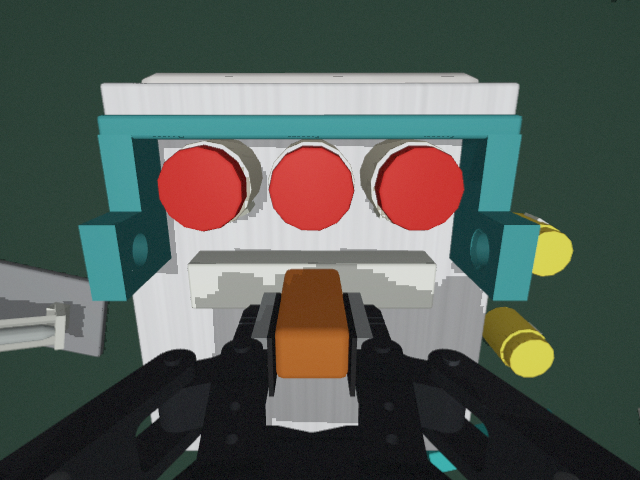

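The pusher stands back on its spot at (313,215) with the neighbours unmoved. The retreat picture shows the pots against the fence. Next I approach the bar.

```bash
sed -i 's/SC=np.array(\[521.4/SC=np.array([520.9/' h.py
cat >> h.py <<'E'
def barpose(d): # tool orientation for bar direction d (knob->tip), tool x=-d, y horizontal
    d=np.array(d,float); d/=np.linalg.norm(d); x=-d; y=np.cross([0,0,-1.],x); y/=np.linalg.norm(y); z=np.cross(x,y)
    return R.from_matrix(np.c_[x,y,z]).as_quat(), z
def barfit(p,d,c,cen,known=None):
    hsv=cv2.cvtColor(p,cv2.COLOR_RGB2HSV); P,uv=cloud(np.ones(d.shape,bool),d,c); H=hsv[uv[:,1],uv[:,0]].astype(int)
    b=(H[:,0]>100)&(H[:,0]<130)&(H[:,1]>120)&(np.linalg.norm(P-cen,axis=1)<45)
    return P,H,uv,b
E
python3 - <<'E'
from h import *
h=np.array([-.24,-.97,0]); h/=np.linalg.norm(h); a=np.radians(35)
dv=np.cos(a)*h-np.sin(a)*np.array([0,0,1.])
o,z=barpose(dv); k=np.array([488,361,147.])
print('z',z, inverse_kinematics(k-z*(G+110),o), inverse_kinematics(k-z*G,o))
# insertion feasibility
dl=S(0,-1,0)-S(0,0,0); ol,zl=barpose(dl)
for y in (320,104): print(inverse_kinematics(S(38,y,134+G),ol))
gripper_to(0.75)
move_pose(k-z*(G+110),o); st(); hold(.1)
p,d=read_camera('wrist'); c=get_calibration('wrist'); cv2.imwrite('pics/h.png',p[:,:,::-1]); np.savez('h.npz',p=p,d=d,M=c['world_to_cam'])
P,H,uv,b=barfit(p,d,c,k); q=P[b]; print('knob',len(q),q.mean(0),q.min(0),q.max(0))
for r in trace('wrist','bar_knob')[:2]:
    m=r['pixels'].astype(np.uint8); m=cv2.erode(m,np.ones((3,3)))>0
    Q,_=cloud(m,d,c); l=cv2.fitLine(Q.astype(np.float32),cv2.DIST_HUBER,0,.01,.01)[:,0]; print(r['confidence'],r['rect'],len(Q),l)
E
```

```text
z [ 0.1377617   0.55678689 -0.81915204] [ 0.27393047 -0.34662565  1.96508566  0.55484301  1.24300454  0.40924408] [ 0.38495643 -0.19536395  1.99427177  0.57163815  1.0317924   0.40579466]
[ 4.88924305e-01  9.17838018e-02  1.65771705e+00 -4.44089210e-16
  1.39209180e+00  4.65362360e-01]
[ 1.43674726e-01 -6.46943895e-02  1.81582884e+00 -4.44089210e-16
  1.39045821e+00  1.20112781e-01]
t 22.38 tcp [451.83 213.12 363.82] F [-0.02 -0.66 -0.5 ] w 0.748
knob 1691 [487.14 360.3  153.68] [474.69 345.04 137.86] [500.55 379.99 163.72]
0.68 [290.8, 215.1, 325.2, 430.6] 3808 [  0.16   0.78   0.6  477.82 316.18 120.71]
```

View pics/h.png

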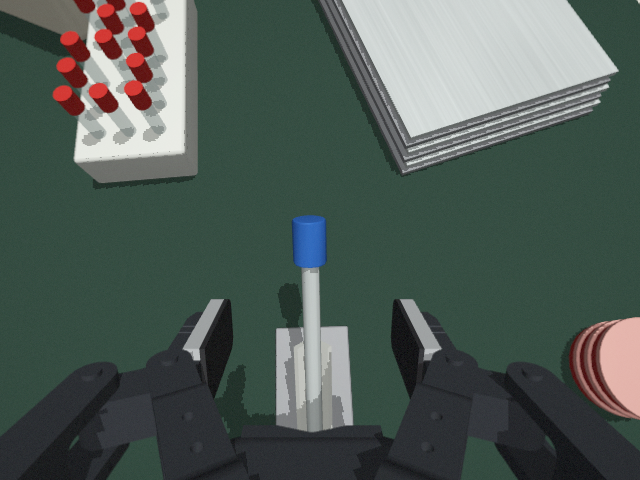

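The picture shows the knob at (309,241) between the open fingers, with the shank running down to the rest at (312,380). I fit the bar's axis to the depth points.

Run:
```python
from h import *
from scipy.optimize import least_squares
np.set_printoptions(precision=3,suppress=True)
D=np.load('h.npz'); c=get_calibration('wrist'); c['world_to_cam']=D['M']; k=np.array([488,361,147.])
P,H,uv,b=barfit(D['p'],D['d'],c,k)
# shank: pixels near line, rows 275-320
s=(uv[:,0]>300)&(uv[:,0]<322)&(uv[:,1]>272)&(uv[:,1]<322)&(P[:,2]>90)
B,Sh=P[b],P[s]; print(len(B),len(Sh))
def un(t): h=np.array([np.cos(t[2]),np.sin(t[2]),0]); return np.array([t[0],k[1],t[1]]), np.r_[np.cos(t[3])*h[:2],-np.sin(t[3])]
def res(t):
    o,dv=un(t); f=lambda Q,r: np.linalg.norm(np.cross(Q-o,dv),axis=1)-r
    a=(B-o)@dv; inb=(abs(a-np.median(a))<12)
    return np.r_[f(B,11)*inb,f(Sh,6)]
r=least_squares(res,[488,147,np.radians(-102),np.radians(35)],loss='soft_l1'); o,dv=un(r.x)
print(r.x,np.degrees(r.x[2:]),np.sqrt(np.median(r.fun**2)))
a=(B-o)@dv; print(np.percentile(a,[0,.5,5,50,95,99.5,100])); lo,hi=np.percentile(a,[.3,99.7]); kc=o+dv*(lo+hi)/2; print('knob centre',kc,'len',hi-lo,'dir',dv, 'tip',kc+203*dv)
np.savez('bar.npz',kc=kc,dv=dv)
```

```text
1691 858
[487.335 144.591  -1.783   0.606] [-102.166   34.73 ] 0.2569627976685407
[-17.967 -17.79  -17.487  -5.013  10.232  11.878  12.396]
knob centre [487.837 363.328 146.241] len 29.833291314238437 dir [-0.173 -0.803 -0.57 ] tip [452.679 200.241  30.589]
```

Run:
```python
from h import *
b=np.load('bar.npz'); kc,dv=b['kc'],b['dv']; o,z=barpose(dv)
move_straight(kc-z*(G+40),o,v=200)
move_straight(kc-z*G,o,v=120); st()
gripper_to(0.0,90); st()
move_straight(kc-z*(G+70),v=120); st()
# level, over the insertion line, high
dl=S(0,-1,0)-S(0,0,0); ol,zl=barpose(dl)
move_straight(S(38,335,215+G),ol,v=200); st(); hold(.3)
for n in ('wrist','scene','top'):
    p,d=read_camera(n); c=get_calibration(n); cv2.imwrite(f'pics/i_{n}.png',p[:,:,::-1]); np.savez(f'i_{n}.npz',p=p,d=d,M=c['world_to_cam'])
print(read_tcp_pos(),R.from_quat(read_ee_rot()).as_matrix())
```

```text
t 23.57 tcp [469.34 276.99 274.1 ] F [ 0.25  0.21 -0.49] w 0.747
t 24.04 tcp [469.29 277.12 273.67] F [-0.61 -0.2   0.93] w 0.229
t 24.77 tcp [460.81 238.28 330.18] F [-0.32  0.55 -1.52] w 0.225
t 25.62 tcp [550.66 337.15 368.62] F [ 0.2  -0.52 -2.36] w 0.226
[550.9  336.94 369.86] [[-0.02  1.    0.  ]
 [ 1.    0.02  0.  ]
 [ 0.    0.   -1.  ]]
```

View pics/i_wrist.png

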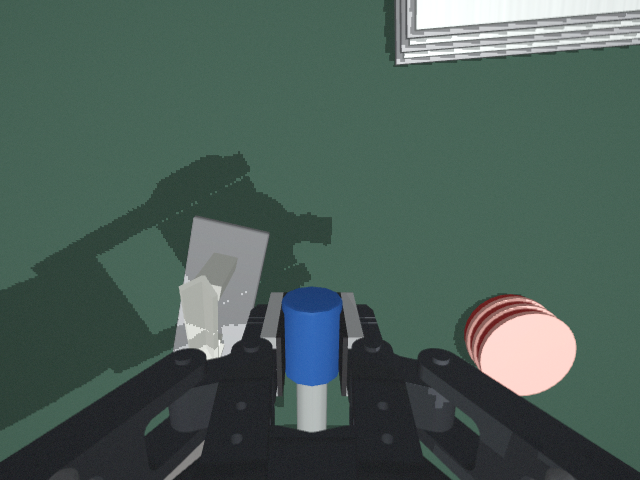

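View pics/i_scene.png

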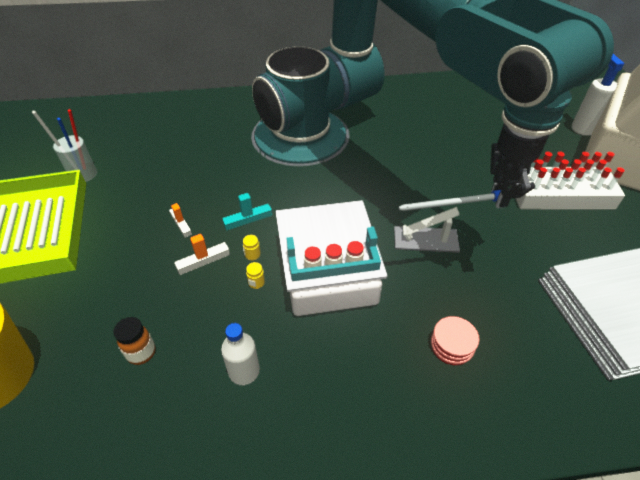

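View pics/i_top.png

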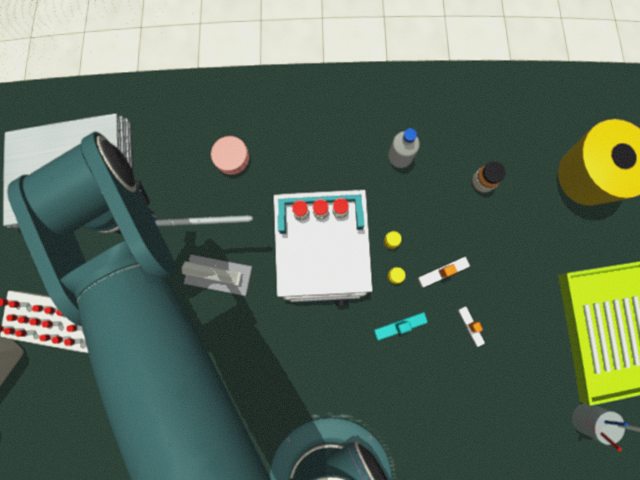

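The bar is held and level. In the scene picture it runs from the tip at (402,207) to the knob at (497,196). I measure its axis in each camera against the lugs in the same camera.

Run:
```python
from h import *
from scipy.optimize import least_squares
np.set_printoptions(precision=2,suppress=True)
tcp=np.array(read_tcp_pos())
for n in ('scene','top','wrist'):
    D=np.load(f'i_{n}.npz'); c=get_calibration(n); c['world_to_cam']=D['M']; 
    P,uv=cloud(np.ones(D['d'].shape,bool),D['d'],c); H=cv2.cvtColor(D['p'],cv2.COLOR_RGB2HSV)[uv[:,1],uv[:,0]].astype(int)
    s=(abs(P[:,0]-tcp[0])<14)&(abs(P[:,2]-215)<16)&(P[:,1]<tcp[1]-(60 if n!='wrist' else 17))&(P[:,1]>120)&(H[:,1]<90)
    Q=P[s]; print(n,len(Q),Q.min(0),Q.max(0))
    o=lambda t: (np.array([t[0],240,t[1]]),np.array([t[2],-1,t[3]])/np.hypot(1,np.hypot(t[2],t[3])))
    tp=Q[:,1].min()
    W=Q[Q[:,1]>tp+12]
    def res(t): a,d=o(t); return np.linalg.norm(np.cross(W-a,d),axis=1)-6
    r=least_squares(res,[tcp[0],tcp[2]-G,0,0],loss='soft_l1')
    a,d=o(r.x); 
    print(' at y=240:',a,'slope x,z deg',np.degrees(r.x[2:]),'tipy',tp,'rms',np.sqrt(np.mean(r.fun**2)))
    print(' tip',a+d*(240-tp)/-d[1], 'expected axis x at tip', (tcp+ (S(0,-203,0)-S(0,0,0)))[0],'z',tcp[2]-G)
```

```text
scene 454 [546.34 131.27 206.46] [561.91 276.63 221.48]
 at y=240: [551.76 240.   213.19] slope x,z deg [ 2.05 -1.51] tipy 131.27265113575493 rms 1.3408302975943593
 tip [555.65 131.27 210.32] expected axis x at tip 555.6816968404642 z 215.15847990863912
top 451 [547.18 134.59 209.07] [561.61 276.19 222.16]
 at y=240: [554.   240.   212.92] slope x,z deg [ 1.07 -0.74] tipy 134.59134721258167 rms 1.2410870380326249
 tip [555.97 134.59 211.56] expected axis x at tip 555.6816968404642 z 215.15847990863912
wrist 1366 [545.69 291.97 212.42] [558.19 318.81 221.13]
 at y=240: [553.31 240.   212.21] slope x,z deg [ 1.23 -0.85] tipy 291.97374356394886 rms 0.454970975148764
 tip [552.19 291.97 212.98] expected axis x at tip 555.6816968404642 z 215.15847990863912
```

Relative to the lugs the bar droops by about 1° and is within about 1 mm sideways. I tilt the tool to compensate, lower it to bore height, and check in front of the lug.

```bash
cat >> h.py <<'E'
SC=np.array([521.2,1.4,0])
def ins(y,dx=0,dz=0,pitch=1.0,yaw=0.0):
    """TCP pose for knob centre at shaker y; dx,dz offset; pitch raises tip"""
    a=SY+np.radians(yaw); d=np.array([np.sin(a),-np.cos(a),np.tan(np.radians(pitch))]); d/=np.linalg.norm(d)
    o,z=barpose(d); return S(38+dx,y,134+dz)-z*G,o
E
python3 - <<'E'
from h import *
from scipy.optimize import least_squares
p0,o=ins(325,0,61); move_straight(p0,o,v=150)
p0,o=ins(325,0,.5); move_straight(p0,o,v=150)
p0,o=ins(300,0,.5); move_straight(p0,o,v=100); hold(.3); st(); print(p0)
tcp=np.array(read_tcp_pos())
for n in ('scene','top'):
    p,d=read_camera(n); c=get_calibration(n); cv2.imwrite(f'pics/j_{n}.png',cv2.resize(p[160:320,100:420,::-1] if n=='top' else p[160:320,250:530,::-1],None,fx=2.4,fy=2.4,interpolation=cv2.INTER_CUBIC))
    P,uv=cloud(np.ones(d.shape,bool),d,c); H=cv2.cvtColor(p,cv2.COLOR_RGB2HSV)[uv[:,1],uv[:,0]].astype(int)
    s=(abs(P[:,0]-557)<14)&(abs(P[:,2]-134)<14)&(P[:,1]<tcp[1]-55)&(P[:,1]>97)&(H[:,1]<90)
    Q=P[s]; tp=Q[:,1].min(); W=Q[Q[:,1]>tp+10]
    o=lambda t: (np.array([t[0],150,t[1]]),np.array([t[2],-1,t[3]])/np.hypot(1,np.hypot(t[2],t[3])))
    def res(t): a,d=o(t); return np.linalg.norm(np.cross(W-a,d),axis=1)-6
    r=least_squares(res,[557,134,0,0],loss='soft_l1'); a,dd=o(r.x)
    print(n,len(Q),a,'slopes',np.degrees(r.x[2:]),'at lug face',a+dd*(150-91), 'tip y',tp)
    teal=(H[:,0]>80)&(H[:,0]<100)&(H[:,1]>100)&(abs(P[:,0]-559)<25)&(P[:,2]>147)&(P[:,2]<157)&(P[:,1]>60)&(P[:,1]<100)
    q=P[teal]; print(' lug',cv2.minAreaRect(q[:,:2].astype(np.float32)),q[:,2].mean())
E
```

```text
t 27.62 tcp [552.03 305.13 289.12] F [ 0.43 -1.16 -0.48] w 0.23
[552.06 304.91 289.18]
scene 419 [555.41 150.   133.15] slopes [1.1  0.25] at lug face [556.54  91.01 133.41] tip y 97.56780125064103
 lug ((557.5184326171875, 83.00340270996094), (32.73698425292969, 14.531639099121094), 1.8031604290008545) 150.70350609709354
top 400 [556.46 150.   134.24] slopes [1.21 0.27] at lug face [557.71  91.01 134.52] tip y 99.84263485179632
 lug ((557.7476806640625, 84.82279968261719), (33.24732971191406, 10.806377410888672), 0.3305354714393616) 151.7757572915501
```

View pics/j_scene.png

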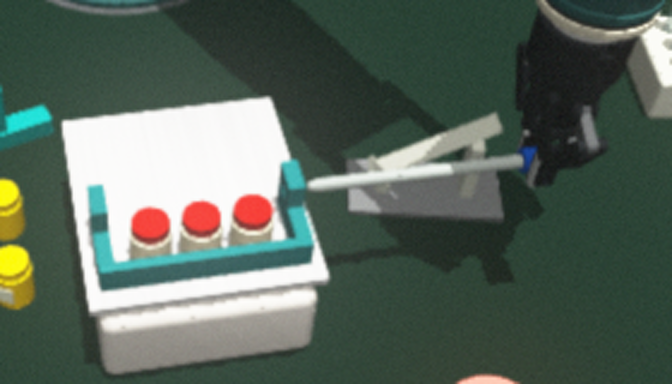

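View pics/j_top.png

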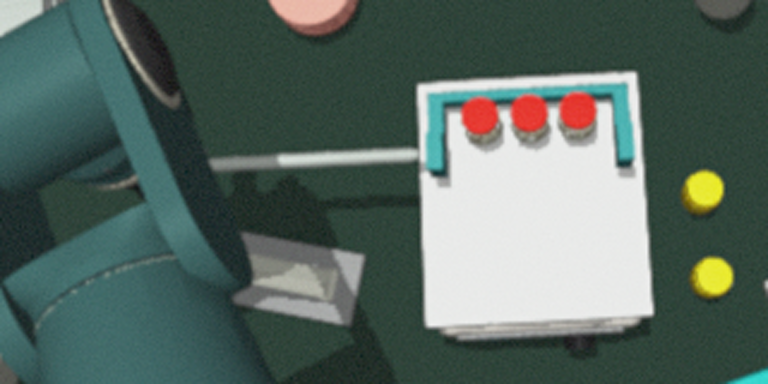

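Both pictures show the bar in line with the near lug: the tip is at (308,183) in the scene crop and (420,155) in the top crop. The offsets are under 1 mm, so I insert while watching the force.

Run:
```python
from h import *
f0=np.array(read_ft_force()); y=300.
while y>104.5:
    y-=8 if y>130 else 3
    p,o=ins(y,.3,.1,.75); move_straight(p,o,v=60)
    f=np.array(read_ft_force())-f0; print(round(y),f.round(1),end='; ')
    if np.abs(f).max()>9: print('STOP'); break
hold(.2); print(np.array(read_ft_force())-f0); st()
p,d=read_camera('scene'); cv2.imwrite('pics/k.png',cv2.resize(p[160:320,250:530,::-1],None,fx=2.4,fy=2.4))
```

```text
292 [-0.3 -0.4  0.7]; 284 [ 0.4 -0.1  1.4]; 276 [-0.  -0.3  1.7]; 268 [ 0.8 -0.1  0.8]; 260 [-0.4  0.1  2. ]; 252 [ 1.  -0.9 -0.3]; 244 [-0.9  0.5  0.6]; 236 [-0.1  0.8  0.8]; 228 [0.6 0.2 0.5]; 220 [ 0.1 -0.1  1.3]; 212 [-0.  -0.5  0.7]; 204 [-0.1 -0.3  0.3]; 196 [-0.5 -1.1 -0.1]; 188 [-0.1  0.7  1. ]; 180 [ 0.5 -0.4  1.7]; 172 [-0.2  1.4  0.5]; 164 [-0.4 -0.9 -0.1]; 156 [0.3 0.3 0.9]; 148 [0.  0.6 1.1]; 140 [ 0.3 -0.5  0.5]; 132 [-0.8 -0.3  0.9]; 124 [-0.6  0.3  1.4]; 121 [-0.3 -0.2  0.9]; 118 [ 0.3 -0.2  0.6]; 115 [-0.4  0.7  1.2]; 112 [ 0.3 -0.3  1. ]; 109 [-0.6  0.2 -0.4]; 106 [ 0.5 -0.1  0.2]; 103 [ 0.5 18.4 -0.5]; STOP
[ 0.32256618 19.38891179  0.08849375]
t 35.91 tcp [556.91 108.65 288.86] F [ 0.22 19.52 -1.79] w 0.228
```

View pics/k.png

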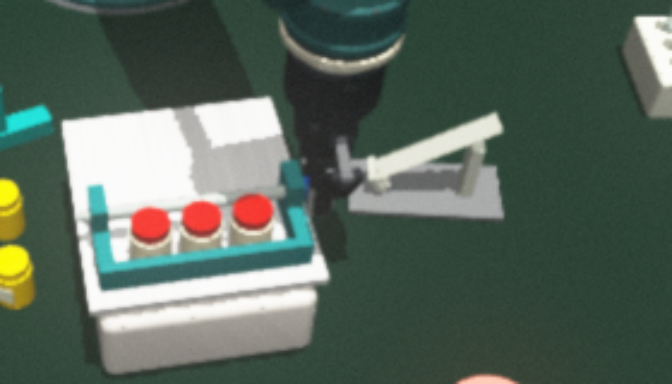

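The force rose to about 19 N where the knob should seat (nominal 104 mm), so it is against the lug. The picture shows the bar through both lugs in front of the pots. I release it, back off and verify.

Run:
```python
from h import *
p,o=ins(104.0,.3,.1,.75); move_straight(p,o,v=20); print(read_ft_force())
gripper_to(0.7); st()
_,z=barpose([0,0,1]) if 0 else (0,R.from_quat(o).as_matrix()[:,2])
move_straight(p-z*70,v=120)
move_pose([420,250,420],down(0)); hold(.3); st()
D={}
for n in ('scene','top'):
    p,d=read_camera(n); c=get_calibration(n); D[n+'p']=p; D[n+'d']=d; cv2.imwrite(f'pics/l_{n}.png',p[:,:,::-1])
    cv2.imwrite(f'pics/l2_{n}.png',cv2.resize(p[170:300,240:400,::-1],None,fx=4,fy=4,interpolation=cv2.INTER_CUBIC))
    P,uv=cloud(np.ones(d.shape,bool),d,c); H=cv2.cvtColor(p,cv2.COLOR_RGB2HSV)[uv[:,1],uv[:,0]].astype(int)
    b=(H[:,0]>100)&(H[:,0]<130)&(H[:,1]>120)&(abs(P[:,0]-557)<30)&(P[:,1]>80)&(P[:,1]<150)&(P[:,2]>100)
    q=P[b]; a=(q-S(38,0,134))@np.array([-np.sin(SY),np.cos(SY),0]); print(n,'knob axial',len(q),np.percentile(a,[1,50,99]),'mean',q.mean(0))
    reg=(P[:,0]>470)&(P[:,0]<650)&(abs(P[:,1])<75)
    red=reg&((H[:,0]<8)|(H[:,0]>172))&(H[:,1]>140)&(P[:,2]>145); Q=P[red]; lab=cv2.kmeans(Q[:,:2].astype(np.float32),3,None,(3,50,.1),10,cv2.KMEANS_PP_CENTERS)
    for i in range(3):
        q=Q[lab[1][:,0]==i]; e=cv2.minEnclosingCircle(q[:,:2].astype(np.float32)); w=np.array(e[0])-SC[:2]; print(' pot in shaker',w@[np.cos(SY),np.sin(SY)],w@[-np.sin(SY),np.cos(SY)],e[1],np.median(q[:,2]))
    # tip beyond right lug
    s=(abs(P[:,0]-561)<12)&(abs(P[:,2]-134)<10)&(P[:,1]<-90)&(P[:,1]>-125)&(H[:,1]<90); print(' tip pts',s.sum(), P[s].min(0) if s.any() else '')
```

```text
[-0.37655138 10.83086084 -0.87074259]
t 36.67 tcp [557.03 108.2  288.83] F [-0.7  -1.11 -1.46] w 0.7
t 38.55 tcp [420.63 249.51 419.54] F [-0.67  0.35  0.39] w 0.701
scene knob axial 124 [ 91.35 104.45 117.24] mean [561.37 106.74 138.56]
 pot in shaker 67.80474580471157 -42.91052809614397 16.32672882080078 148.7108460035383
 pot in shaker 67.26969148203732 40.79630213472486 17.248897552490234 148.79651965986642
 pot in shaker 67.68689206800158 -0.2978738640211766 17.24892807006836 148.9852791407016
 tip pts 19 [557.83 -97.39 128.77]
top knob axial 146 [ 92.58 106.87 120.  ] mean [555.62 108.94 140.48]
 pot in shaker 66.5857762852429 -42.16714847032636 16.36555290222168 149.75293349672484
 pot in shaker 66.57757442524837 43.367528792787624 16.05206871032715 149.95290721380084
 pot in shaker 66.42352179796399 0.9396468220937318 16.188980102539062 149.7866071960713
 tip pts 8 [556.96 -93.61 134.66]
```

View pics/l_scene.png

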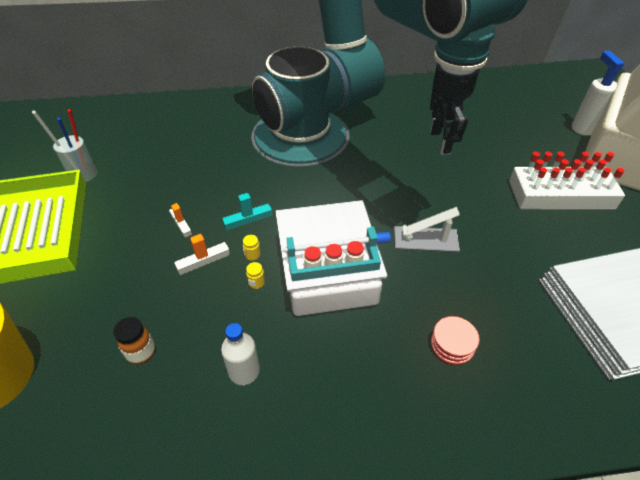

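View pics/l2_top.png

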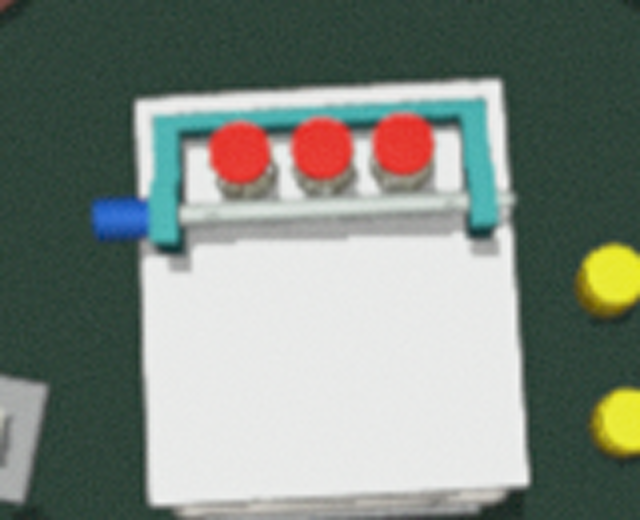

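View pics/l2_scene.png

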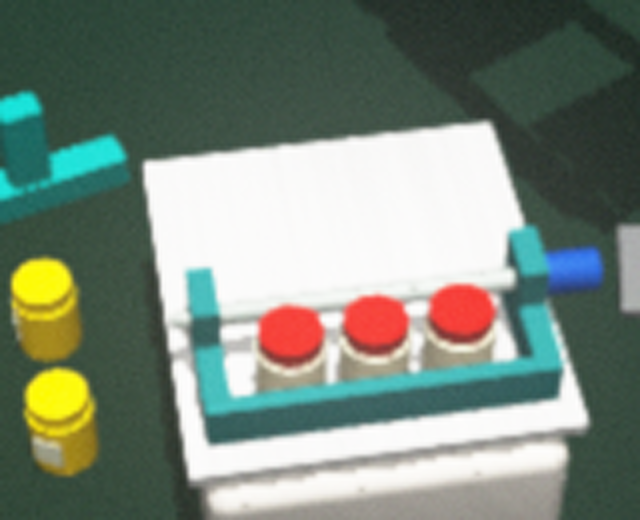

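The pictures show the knob at the left lug, the shank through both lugs, and the pots upright at x≈67. Allowing for camera bias, the knob axial reading could hide a 1–2 mm gap, so I look closely with the wrist camera.

Run:
```python
from h import *
o=ins(100,0,0,0)[1]
move_pose(S(38,60,134+G+75),o); hold(.3)
p,d=read_camera('wrist'); c=get_calibration('wrist'); cv2.imwrite('pics/m.png',p[:,:,::-1]); st()
P,uv=cloud(np.ones(d.shape,bool),d,c); H=cv2.cvtColor(p,cv2.COLOR_RGB2HSV)[uv[:,1],uv[:,0]].astype(int)
ax=lambda q:(q-S(38,0,134))@np.array([-np.sin(SY),np.cos(SY),0])
q=P[(H[:,0]>105)&(H[:,0]<130)&(H[:,1]>110)&(abs(P[:,0]-557)<30)&(P[:,1]>80)&(P[:,1]<150)&(P[:,2]>137)]; print('knob',len(q),np.percentile(ax(q),[0.5,2,50,98,99.5]))
t=P[(H[:,0]>80)&(H[:,0]<100)&(H[:,1]>90)&(abs(P[:,0]-557)<20)&(P[:,1]>60)&(P[:,1]<110)&(P[:,2]>149)]; print('lug top',len(t),np.percentile(ax(t),[.5,2,50,98,99.5]))
```

```text
t 39.95 tcp [557.55  62.88 363.98] F [-0.77  0.64  0.24] w 0.7
knob 2131 [ 89.4   90.19 104.88 118.79 119.17]
lug top 1992 [69.37 69.99 81.8  89.18 89.37]
```

View pics/m.png

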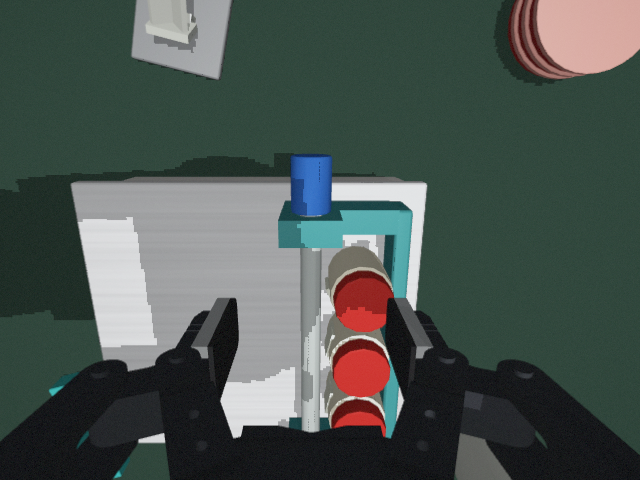

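The picture shows the knob at (311,185) against the lug at (311,212). The knob spans 89.4–119.2 mm along the axis and the lug face is at 89.4 mm, so it is fully home. I retreat, check the bystanders and hand in.

Run:
```python
from h import *
np.set_printoptions(precision=1,suppress=True)
move_straight(S(38,60,134+G+160),v=200); move_pose([300,400,450],down(60)); hold(.3)
for n in ["scene"]:
    p,d=read_camera(n); c=get_calibration(n); cv2.imwrite('pics/n.png',p[:,:,::-1])
    for t in ["pusher_center","wash_bottle","reagent_jar","dishes"]:
        for r in trace(n,t):
            if r['confidence']>.5: P,_=cloud(r['pixels'],d,c); print(t,r['rect'],np.median(P,0))
st(); sign_off(); print(read_time())
```

```text
pusher_center [175.0, 232.1, 231.3, 272.6] [ 461.9 -275.9   20.6]
pusher_center [172.1, 203.8, 189.0, 235.5] [ 337.  -329.2   17.5]
wash_bottle [220.5, 326.1, 257.7, 387.6] [ 757.3 -190.5   95.5]
reagent_jar [114.5, 320.4, 154.7, 362.6] [ 685.8 -384.2   66.7]
dishes [432.0, 314.8, 480.7, 364.3] [754.4 211.3  43.5]
t 42.64 tcp [300.06 399.98 449.97] F [ 0.35  0.02 -0.16] w 0.7
the job is handed in; nothing more can be done
the job is handed in; nothing more can be done
```

View pics/n.png

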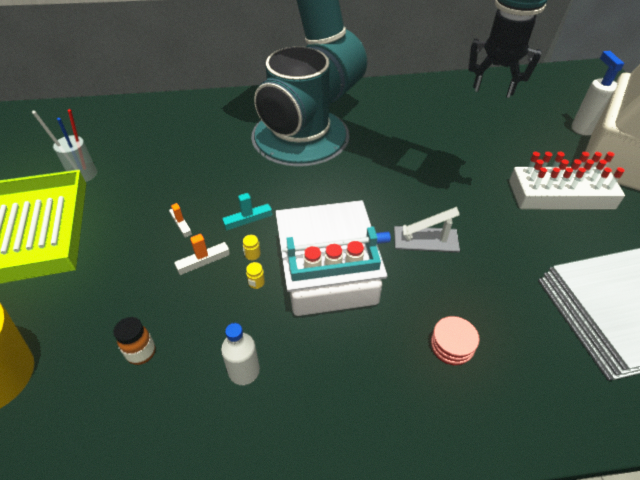

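I pushed the three pots against the fence with the larger orange-gripped pusher and stood the pusher back where it came from. I then threaded the retaining bar through both lugs until the knob was home, let go, and handed the job in at about 42.6 s.

**Last checks:**
- **Pots:** they stand upright at x ≈ 66.4–67.8 mm in the shaker's frame (67 nominal).
- **Bar:** in the wrist camera the knob spans 89.4–119.2 mm along the axis against a lug face at 89.4 mm, so it is fully home. The tip shows beyond the far lug.
- **Forces:** the highest readings were about 10 N at the fence, 14 N setting the pusher down and 19 N seating the knob.
- **Bystanders:** the wash bottle, jar and dishes are where they were to within about 1 mm. The pusher is within about 2.5 mm of its starting spot.

**Disagreement:** the scene and top cameras, corrected for their bias, suggested a possible 1–2 mm gap at the knob. The closer wrist view showed none.

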